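# Get the measuring cup out of the blocked drawer and onto the scale

### The job

Three things stand in the way of the pull-out drawer: with the drawer still shut, move the timer, the flavouring bottle and the spice jar out of the way onto the wooden tray. Then pull the drawer out, stand the larger measuring cup upright in the middle of the kitchen scale's round platform, leave the smaller cup in the drawer, push the drawer fully shut and put each of the three things back exactly where it stood. Keep everything upright.

Things in the scene. Friction and masses are not known exactly. Their poses are not given: they have to be found in the camera images.
- timer: wind-up kitchen timer, red dial on a cream base, 63 mm across and 49 mm tall; the base (0 to 20 mm up) is 62 mm in diameter, the dial (21 to 49 mm up) up to 58 mm and does not turn; 0.11 kg. Stands in front of the drawer. Origin in the middle of its underside, z up.
- flavour_bottle: small white plastic flavouring bottle with a brown band, 84 mm tall; body 40 mm in diameter up to 66 mm, narrower cap (26 mm) above; 0.06 kg. Stands in front of the drawer. Origin in the middle of its underside, z up.
- spice_jar: small glass spice jar with light brown contents and a grey screw lid, 41 mm in diameter, 73 mm tall, 0.12 kg. Stands in front of the drawer. Origin in the middle of its underside, z up.
- large_cup: the larger of two steel measuring cups, upright in one of the drawer's two lanes (varies), handle to the front; 68 x 136 x 33 mm, 0.05 kg. Round bowl 68 mm across, 31 mm high, centre at y = +34 mm; flat handle 18 mm wide, from y = 0 to -68 mm, its faces 27 and 33 mm above the underside. Origin: underside, middle of the whole length; z up.
- cup_bowl (a point): the middle of the underside of the larger cup's bowl (34 mm along +y from large_cup; same axes)
- small_cup: the smaller measuring cup, same form, 53 x 112 x 27 mm, in the drawer's other lane. Stays there. Origin on the underside in the middle of the whole length.
- tray: low wooden serving tray with small dark handles at its ends, fixed on the table to the left or right of the drawer unit (which one varies), 300 mm along its own x and 140 mm along y; floor 6 mm above the table, rim 18 mm high; the floor inside the rim is 284 x 124 mm. Origin in the middle of its underside.
- scale: flat grey digital kitchen scale with a round black platform, fixed on the table on the other side; 190 x 145 mm. Platform 128 mm in diameter, its top 22 mm above the table. Origin under the middle of the platform at table height; its display is towards -x.
- drawer (a joint): how far the drawer is out, m: 0 shut, 0.16 at the stop, where the cups clear the unit; about 1.5 N friction, stays where left. Fixed unit: wire frame 248 mm wide, 80 mm high, bars on top through which the cups are seen but not reached. Drawer floor 13 mm above the table, walls and middle divider 17 mm above the floor; two lanes 102 x 176 mm; front panel's top 62 mm above the table.
- drawer_handle (a point): middle of the drawer's bar handle, 44 mm above the table: a round steel bar 10 mm thick, 100 mm long along its y, 38 mm in front of the drawer's front panel. x points into the unit (pull along -x), z up; moves with the drawer.
Not all that is in view belongs to the job. Leave any black or green look-alike of the spice_jar alone.

How it is judged:
On the way, in this order (a step that is already met when the one before it is completed fails the run):
1. the timer, the bottle and the jar all stand upright on the tray, the drawer still shut (x of timer in the frame of tray between -0.135 and 0.135 m and y of timer in the frame of tray between -0.055 and 0.055 m and z of each of timer, flavour_bottle, spice_jar in the frame of tray below 0.012 m and angle between each of timer, flavour_bottle, spice_jar's own z axis and vertical below 0.12 rad and x of flavour_bottle in the frame of tray between -0.135 and 0.135 m and y of flavour_bottle in the frame of tray between -0.055 and 0.055 m and x of spice_jar in the frame of tray between -0.135 and 0.135 m and y of spice_jar in the frame of tray between -0.055 and 0.055 m and value of joint drawer below 0.015 m), for 0.2 s.
2. the larger cup stands on the scale's platform, released (horizontal distance between cup_bowl and scale below 0.015 m and z of cup_bowl in the frame of scale between 0.017 and 0.028 m and angle between large_cup's own z axis and vertical below 0.08 rad and linear speed of large_cup below 0.02 m/s and contact force between the fingers and large_cup below 0.3 N), for 0.2 s.
At the end, for the whole second after the job is handed in: All released, upright, at rest: larger cup on the scale, bowl middle within 15 mm of the platform middle; drawer shut (within 8 mm) with the smaller cup in it, within 30 mm of its start; timer, bottle and jar each within 15 mm of where it stood at the start (all of step 2 and value of joint drawer below 0.008 m and distance of small_cup from where it was at the start of the episode below 0.03 m and angle between each of small_cup, timer, flavour_bottle, spice_jar's own z axis and vertical below 0.12 rad and distance of each of timer, flavour_bottle, spice_jar from where it was at the start of the episode below 0.015 m and linear speed of each of timer, flavour_bottle, spice_jar below 0.02 m/s and contact force between the fingers and timer below 0.3 N and contact force between the fingers and flavour_bottle below 0.3 N and contact force between the fingers and spice_jar below 0.3 N); the robot touches nothing.
It fails at once if the timer, the bottle, the jar or the larger cup is tipped over (angle between any of timer, flavour_bottle, spice_jar, large_cup's own z axis and vertical above 0.8 rad).
It also fails if it takes over 139 s, if anything falls off the work surface, if the arm or the gripper's body presses on something with over 40 N, if the wrist force passes 120 N, or if a joint passes its speed limit or range.

### The arm

A 6-joint arm with a two-finger parallel gripper is mounted at the origin on a cart in front of the work surface, level with it; the furniture and walls round the work are solid. World frame = base frame: x ahead of the robot, y to its left, z up, the work surface at z = 0. Lengths are in m, angles in rad, forces in N, time in s.
With the tool pointing down it reaches from about 0.375 to 0.925 m from the base axis. Payload 5.7 kg.
Tool frame: the origin (TCP) lies between the finger pads; the fingertips stand bot.nose_length ahead of it and the grasp point (between the pads) lies 5 mm behind it (bot.nose_length is the distance from the TCP to the fingertips, in m); z points along the fingers, y is the line along which they close (so a half turn about z gives the same grasp; the last joint's range is limited). The gripper opens to 85 mm and grips with 20 to 120 N. Pads are 22 mm wide; open, the fingers measure 114 mm over their backs; the gripper's body (76 mm by 85 mm) begins 54 mm behind the grasp point. The pads swing forward as they close: fully open they stand 13 mm farther back than shut.
Start: joints at [1.076, 0.359, 1.51, -0, 1.272, -0.115], TCP at [0.222, 0.557, 0.216] pointing down, gripper open.
Joint ranges: [-2.97, 2.97], [-1.01, 2.36], [0.21, 2.38], [-0.96, 4.11], [0.2, 2.71], [-2.98, 2.98]. Speed limits (rad/s): [2.39, 2.39, 3.14, 3.14, 3.14, 3.14].

### API

Orientations are given as a 3x3 rotation matrix whose columns are the frame's x, y, z axes.
In Python, from workcell import bot gives the robot as it stands.
- The arm moves only by the shell command python3 -m inch 'ROWS' [OPENING]. ROWS is JSON, a list of rows, each a list of 6 numbers: the shift along the tool's x, y, z in mm, then the turn, a rotation vector about the tool's x, y, z in degrees. In form: [[dx, dy, dz, rx, ry, rz], ...]. A call has 1 to 5 rows; each row is the pose to reach, as a shift and turn from the pose commanded when the call began, along the tool's axes at that moment; what a row does not reach only later rows make up. A row lasts 1/8 s, in which the tool goes at most 62.5 mm and 10.7 degrees, less where a joint would pass 70% of its speed; a pose out of reach is approached as far as the arm can. A call with a gripper value outside its range is refused whole. OPENING is the finger opening in mm, from 0 to 85.4, set as the call begins (- or left out, the last holds). The fingers move at their own pace and stop on an object; the grip force is fixed at half the most. Time passes only in rows, so rows that repeat a pose let the fingers close. It gives the time, the measured TCP pose, the force, the opening and the grip force at its end, in the units of the state.
- bot.state(): the state, without advancing time (a new reading comes with each control period).
- bot.grab_frame(name): name is "side" or "top" or "wrist"; returns a dict with "image" (480x640x3 uint8, red, green, blue), "z_map" (480x640 float32, m along the optical axis (not along the pixel's ray), 0 where there is no reading), "fovy" (degrees; the focal length in pixels is half the picture's height over the tangent of half this angle, whatever the lens; pixels are square), "cx", "cy" (the principal point, pixels), "rvec" (rotation vector, rad) and "tvec" (3), from world to camera coordinates, as OpenCV has them; the wrist camera has in their place "mount" (4x4, takes a point from camera to tool coordinates, whose origin is the TCP and whose axes are the flange's). Camera axes: x right, y down, z forward; pixel columns grow to the right and rows downward; lengths in m; the calibration is good to about 2 mm. A picture is of the moment at which its call begins: read the wrist's pose just before it.
- bot.hand_in(): hands the job in; it is judged then, once.
The state is a dict: "t": time; "qpos": joint angles; "joint_velocities": joint speeds; "effort": joint torques, N m; "tool_pos": TCP position; "tcp_rot": TCP orientation; "ft_force": force on the tool from outside, world axes, zero at the start; "torque": the same for the moment, N m; "opening": finger opening in m; "grasp_force": force on a finger pad.
Only numpy, scipy, OpenCV 4.12 (cv2) and the standard library are available. Lean on these libraries where they do the work, as an engineer would, in place of code of your own. Each camera call takes 0.05 s, during which the arm holds its last target. There are 200 camera calls.

## Working session

There is one attempt and no reset: what is moved stays moved. The work goes in short steps, Python scripts to look and compute and a shell command to move; the robot and the scene stay as the last step left them, time stands still between calls to the robot, and variables do not carry over. Pictures are saved under pics/ and viewed, at most 14 in all, crops included, and the job is handed in when it is done.

```bash
mkdir -p pics
cat > h.py <<'E'
import numpy as np,cv2
from workcell import bot
def grab(name,fn=None):
    s=bot.state(); f=bot.grab_frame(name)
    f['F']=240/np.tan(np.radians(f['fovy'])/2)
    if 'mount' in f:
        T=np.eye(4);T[:3,:3]=s['tcp_rot'];T[:3,3]=s['tool_pos']; M=T@np.array(f['mount']); f['R'],f['t']=M[:3,:3],M[:3,3]
    else:
        R=cv2.Rodrigues(np.array(f['rvec'],float))[0]; f['R']=R.T; f['t']=-R.T@np.array(f['tvec'],float).ravel()
    if fn: cv2.imwrite('pics/'+fn,f['image'][:,:,::-1])
    np.save('/tmp/%s.npy'%name,f,allow_pickle=True)
    return f
def load(n): return np.load('/tmp/%s.npy'%n,allow_pickle=True).item()
def ray(f,u,v): return f['R']@np.array([(u-f['cx'])/f['F'],(v-f['cy'])/f['F'],1])
def onz(f,u,v,z):
    d=ray(f,u,v); return f['t']+d*(z-f['t'][2])/d[2]
def pt(f,u,v):
    return f['t']+ray(f,u,v)*f['z_map'][int(v),int(u)]
def cloud(f):
    v,u=np.mgrid[0:480,0:640]; z=f['z_map']
    P=np.stack([(u-f['cx'])/f['F']*z,(v-f['cy'])/f['F']*z,z],-1)@f['R'].T+f['t']
    P[z==0]=np.nan
    return P
def proj(f,p):
    c=f['R'].T@(np.array(p)-f['t']); return c[:2]/c[2]*f['F']+[f['cx'],f['cy']]
E
python3 - <<'E'
from h import *
np.set_printoptions(precision=4,suppress=True)
for n in ('top','side'):
    f=grab(n,n+'1.png'); print(n,f['fovy'],f['cx'],f['cy'],f['t'],f['R'][:,2])
s=bot.state(); print(s['tcp_rot'],s['tool_pos'],bot.nose_length,s['opening'])
E
```

```text
top 56.399785555645735 322.4877326283068 237.58659318319934 [0.4864 0.0033 1.0216] [ 0.0897  0.0133 -0.9959]
side 51.45617940577774 328.0976668928378 236.51780696192327 [-0.2343 -0.5052  0.796 ] [ 0.6703  0.4148 -0.6153]
[[-0.9287  0.3707 -0.0008]
 [ 0.3707  0.9287 -0.0015]
 [ 0.0002 -0.0016 -1.    ]] [0.2222 0.5567 0.2151] 0.014 0.08515747469275439
```

View pics/top1.png

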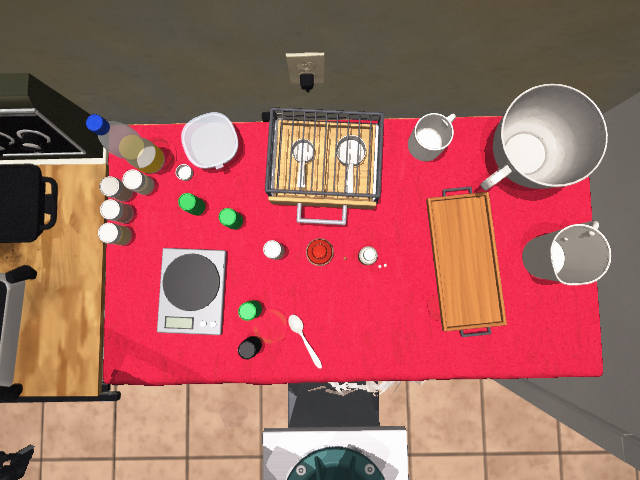

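View pics/side1.png

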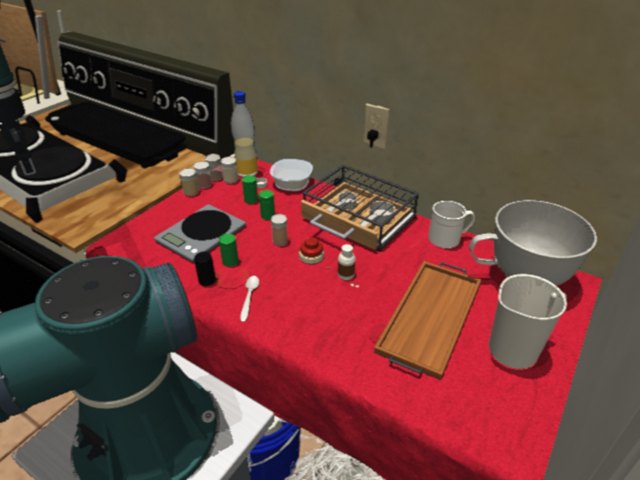

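The top view shows the jar at (273,250), the red timer at (319,251) and the bottle at (368,256). The drawer handle is at (323,221), and the cups are at (303,151), the smaller, and (351,150), the larger. The tray is at (467,262) and the scale platform at (191,282).

Things that could be taken for the jar are green at (190,203), (229,217) and (249,310), black at (249,347), and grey-lidded jars at the left edge (113,186…233) and (135,181). The one in front of the drawer, at (273,250), is the target. In the side view it is light brown with a grey lid at (280,230).

Run:
```python
from h import *
np.set_printoptions(precision=4,suppress=True)
f=load('top');P=cloud(f);I=f['image']
def near(u,v,r,zmin,zmax,n):
    m=np.zeros((480,640),bool);m[v-r:v+r,u-r:u+r]=1
    m&=(P[...,2]>zmin)&(P[...,2]<zmax)
    q=P[m]; print(n,len(q),'mean',q.mean(0),'mid',(q.min(0)+q.max(0))/2,'ext',np.ptp(q,axis=0),'ztop',q[:,2].max())
near(273,250,18,.065,.085,'jar lid'); near(319,251,20,.03,.06,'timer'); near(368,256,18,.074,.1,'bottle cap')
for n,u,v,z in [('jar',273,249,.073),('timer',319.5,251,.049),('bottle',368,255,.084),('scale',191,282.5,.022),
  ('hL',299,221,.044),('hR',347,222,.044),('bowlL',303,151,.044),('bowlR',351,150,.044),
  ('tr1',428,199,.018),('tr2',485,192,.018),('tr3',507,325,.018),('tr4',444,331,.018),('sc1',163,249,.02),('sc2',226,250,.02)]:
    print(n,onz(f,u,v,z),pt(f,u,v))
# scale platform by darkness
g=I.max(2)<75
m=np.zeros_like(g);m[245:325,155:230]=g[245:325,155:230]
nl,l,st,c=cv2.connectedComponentsWithStats(m.astype(np.uint8)); k=1+st[1:,4].argmax(); print('platform',st[k],c[k],onz(f,*c[k],.022))
cv2.imwrite('pics/crop1.png',cv2.resize(I[90:310,150:515,::-1],None,fx=2.19,fy=2.19,interpolation=cv2.INTER_CUBIC))
```

```text
jar lid 265 mean [0.5498 0.124  0.0728] mid [0.5496 0.1241 0.0717] ext [0.0382 0.0381 0.0118] ztop 0.07759809420712471
timer 463 mean [0.5448 0.0242 0.0402] mid [0.5447 0.0248 0.0419] ext [0.0512 0.0534 0.0236] ztop 0.05369169508229388
bottle cap 109 mean [ 0.5339 -0.0806  0.0838] mid [ 0.5335 -0.0803  0.082 ] ext [0.023  0.0226 0.0129] ztop 0.08843527111639393
jar [0.5494 0.1216 0.073 ] [0.5494 0.1217 0.0726]
timer [0.5448 0.0233 0.049 ] [0.5448 0.0233 0.0486]
bottle [ 0.5324 -0.0788  0.084 ] [ 0.5325 -0.0788  0.0836]
scale [0.4813 0.3119 0.022 ] [0.4813 0.3115 0.0234]
hL [0.6121 0.0675 0.044 ] [0.6112 0.067  0.0506]
hR [ 0.6078 -0.0381  0.044 ] [ 0.6132 -0.04    0.0002]
bowlL [0.7694 0.0565 0.044 ] [0.7775 0.058  0.0158]
bowlR [ 0.7693 -0.0506  0.044 ] [ 0.7772 -0.0521  0.0168]
tr1 [ 0.6599 -0.2233  0.018 ] [ 0.6597 -0.2231  0.0192]
tr2 [ 0.6733 -0.3523  0.018 ] [ 0.6729 -0.3516  0.02  ]
tr3 [ 0.3762 -0.3857  0.018 ] [ 0.3742 -0.3926  0.0003]
tr4 [ 0.3653 -0.2471  0.018 ] [ 0.3634 -0.2512  0.0017]
sc1 [0.5575 0.3766 0.02  ] [0.5582 0.3803 0.01  ]
sc2 [0.5526 0.2341 0.02  ] [ 0.554   0.2389 -0.0005]
platform [209 260   8  10  10] [213.1 264.5] [0.5205 0.2626 0.022 ]
```

View pics/crop1.png

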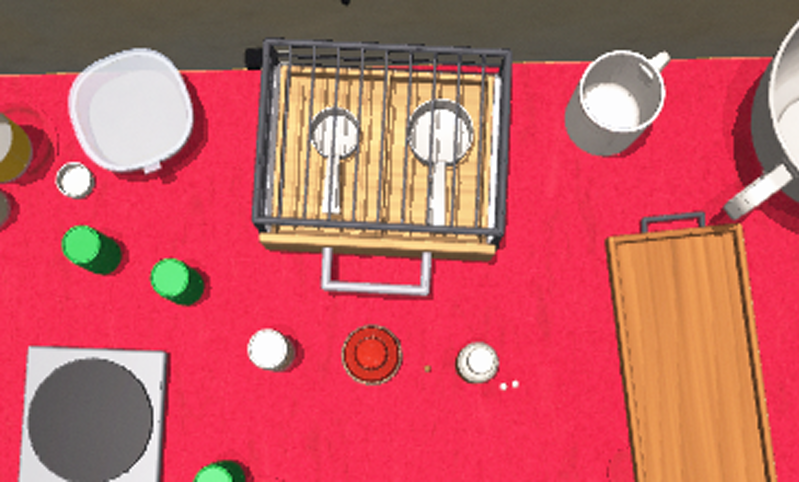

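```bash
python3 -m inch '[[-457,-396,-65,0,0,-21.8],[-457,-396,-65,0,0,-21.8],[-457,-396,-65,0,0,-21.8],[-457,-396,-65,0,0,-21.8],[-457,-396,-65,0,0,-21.8]]' 85; python3 -m inch '[[-150,-120,-20,0,0,0]]' | tail -3; python3 -c "
from h import *
np.set_printoptions(precision=4,suppress=True)
s=bot.state();print(s['tool_pos'],s['tcp_rot'],s['qpos'])"
```

```text
t: 0.72
tool_pos: [0.3637, 0.2832, 0.2489]
tcp_rot: [[-1.0, -0.001, -0.0], [-0.001, 1.0, -0.0], [0.0, -0.0, -1.0]]
ft_force: [1.6, 0.2, -0.1]
opening: 0.0848
grasp_force: 0.0
ft_force: [0.7, 1.6, 0.5]
opening: 0.0848
grasp_force: 0.0
[0.411  0.2439 0.2554] [[-1.     -0.0008 -0.0014]
 [-0.0008  1.     -0.0004]
 [ 0.0014 -0.0004 -1.    ]] [ 0.3909  0.1442  1.7069  0.0001  1.292  -1.1807]
```

```bash
python3 -m inch '[[-89,-224,-25,0,0,0],[-89,-224,-25,0,0,0],[-89,-224,-25,0,0,0],[-89,-224,-25,0,0,0],[-89,-224,-25,0,0,0]]' >/dev/null
python3 - <<'E'
from h import *
np.set_printoptions(precision=4,suppress=True)
f=grab('wrist','w1.png'); print(bot.state()['tool_pos'],f['t'],f['R'][:,2])
P=cloud(f)
for n,c,r,a,b in [('jar',(.55,.123),.035,.06,.085),('timer',(.545,.024),.04,.025,.06),('bottle',(.534,-.08),.03,.07,.1)]:
    m=(np.hypot(P[...,0]-c[0],P[...,1]-c[1])<r)&(P[...,2]>a)&(P[...,2]<b); q=P[m]
    if len(q): print(n,len(q),'mean',q.mean(0),'mid',(q.min(0)+q.max(0))/2,'ext',np.ptp(q,axis=0))
E
```

```text
[0.5013 0.0208 0.2801] [0.4335 0.0184 0.4366] [ 0.2706 -0.0032 -0.9627]
jar 1576 mean [0.5466 0.1228 0.0697] mid [0.5478 0.1235 0.0672] ext [0.039  0.0387 0.0145]
timer 2354 mean [0.5398 0.0238 0.0376] mid [0.5428 0.024  0.0373] ext [0.0543 0.0546 0.0246]
bottle 717 mean [ 0.5308 -0.0806  0.0806] mid [ 0.5318 -0.0815  0.0771] ext [0.0242 0.0243 0.0141]
```

View pics/w1.png

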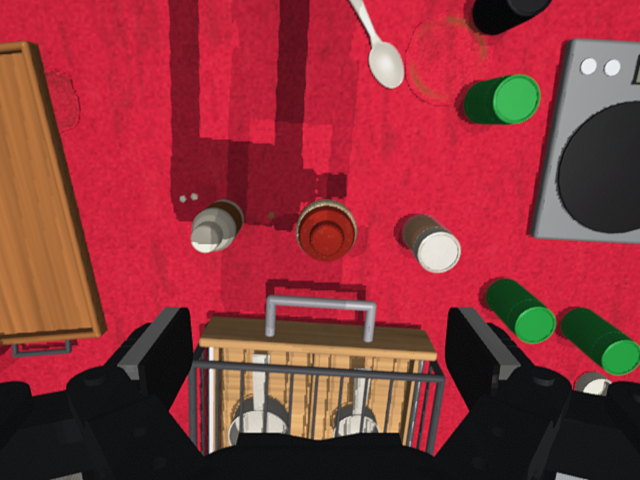

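The wrist view shows the bottle at (217,230), the timer at (326,230) and the jar at (432,245). Their positions agree with the top view to 2–3 mm. I'll take the bottle first.

```bash
python3 -m inch '[[-32,-102,80,0,0,0],[-32,-102,80,0,0,0],[-32,-102,120,0,0,0],[-32,-102,120,0,0,0],[-32,-102,120,0,0,0]]' 65 | head -2;  python3 -m inch '[[0,0,60,0,0,0],[0,0,100,0,0,0],[0,0,120,0,0,0],[0,0,120,0,0,0],[0,0,120,0,0,0]]'; python3 -m inch '[[0,0,0,0,0,0],[0,0,0,0,0,0],[0,0,0,0,0,0],[0,0,0,0,0,0],[0,0,0,0,0,0]]' 20
```

```text
t: 2.15
tool_pos: [0.5332, -0.0783, 0.1614]
t: 2.78
tool_pos: [0.5348, -0.0795, 0.0424]
tcp_rot: [[-1.0, -0.002, 0.003], [-0.002, 1.0, -0.001], [-0.003, -0.001, -1.0]]
ft_force: [0.3, 0.5, -0.4]
opening: 0.0653
grasp_force: 0.0
t: 3.4
tool_pos: [0.5345, -0.0801, 0.0422]
tcp_rot: [[-1.0, -0.0, 0.003], [-0.0, 1.0, -0.001], [-0.003, -0.001, -1.0]]
ft_force: [-1.7, 0.1, 10.2]
opening: 0.037
grasp_force: 58.9
```

```bash
python3 -m inch '[[0,0,-40,0,0,0],[0,0,-80,0,0,0],[-20,-50,-90,0,0,0],[-68,-214,-90,0,0,0],[-68,-214,-90,0,0,0]]' | tail -3;  python3 -m inch '[[-40,-130,0,0,0,0],[-40,-130,0,0,0,0],[-40,-130,0,0,0,0],[-40,-130,0,0,0,0]]'
```

```text
ft_force: [1.5, 1.1, -0.2]
opening: 0.037
grasp_force: 60.6
t: 4.53
tool_pos: [0.628, -0.38, 0.1302]
tcp_rot: [[-1.0, 0.001, -0.0], [0.001, 1.0, 0.001], [0.0, 0.001, -1.0]]
ft_force: [1.0, -0.4, -0.8]
opening: 0.0365
grasp_force: 60.6
```

```bash
python3 -m inch '[[25,86,0,0,0,0],[25,86,0,0,0,0],[25,86,40,0,0,0],[25,86,60,0,0,0],[25,86,60,0,0,0]]' | head -2;  python3 -m inch '[[0,0,12,0,0,0],[0,0,19,0,0,0],[0,0,21,0,0,0],[0,0,21,0,0,0]]'; python3 -c "
from h import *
grab('wrist','w2.png')"
```

```text
t: 5.15
tool_pos: [0.6013, -0.2904, 0.069]
t: 5.65
tool_pos: [0.6034, -0.2938, 0.0494]
tcp_rot: [[-1.0, -0.0, 0.0], [-0.0, 1.0, -0.0], [-0.0, -0.0, -1.0]]
ft_force: [0.3, -0.6, -0.5]
opening: 0.0368
grasp_force: 60.6
```

View pics/w2.png

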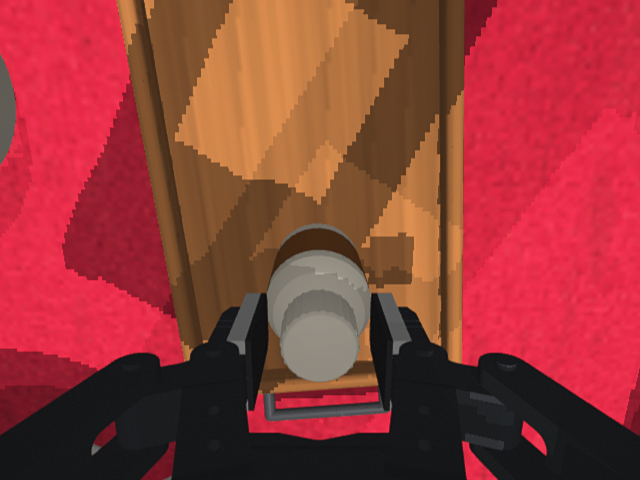

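The bottle is between the fingers at about (318,310), inside the rim and upright at the far end of the tray. I'll release it and go on to the timer.

```bash
python3 -m inch '[[0,0,0,0,0,0],[0,0,0,0,0,0],[0,0,0,0,0,0]]' 62 | tail -2;  python3 -m inch '[[0,0,-40,0,0,0],[0,0,-95,0,0,0],[0,0,-120,0,0,0],[0,0,-120,0,0,0]]' |head -2;  python3 -m inch '[[60,318,0,0,0,0],[60,318,0,0,0,0],[60,318,0,0,0,0],[60,318,0,0,0,0],[60,318,0,0,0,0]]' 82|head -2
```

```text
opening: 0.0622
grasp_force: 0.0
t: 6.58
tool_pos: [0.605, -0.2946, 0.1723]
t: 7.2
tool_pos: [0.5435, 0.0154, 0.1678]
```

```bash
python3 -m inch '[[0,9,40,0,0,0],[0,9,70,0,0,0],[0,9,70,0,0,0],[0,9,70,0,0,0]]' |head -2
```

```text
t: 7.7
tool_pos: [0.5452, 0.0222, 0.0994]
```

```bash
python3 -m inch '[[1,2,40,0,0,0],[1,2,60,0,0,0],[1,2,69,0,0,0],[1,2,69,0,0,0],[1,2,69,0,0,0]]' |head -5;  python3 -m inch '[[0,0,0,0,0,0],[0,0,0,0,0,0],[0,0,0,0,0,0],[0,0,0,0,0,0]]' 40
```

```text
t: 8.32
tool_pos: [0.5452, 0.0242, 0.0315]
tcp_rot: [[-1.0, -0.001, 0.002], [-0.001, 1.0, -0.0], [-0.002, -0.0, -1.0]]
ft_force: [-1.7, -0.1, -0.5]
opening: 0.082
t: 8.82
tool_pos: [0.5451, 0.0243, 0.0323]
tcp_rot: [[-1.0, -0.001, 0.002], [-0.001, 1.0, -0.0], [-0.002, -0.0, -1.0]]
ft_force: [-2.8, -0.6, 15.8]
opening: 0.0402
grasp_force: 8.2
```

```bash
python3 -c "
from h import *
grab('wrist','w3.png')"
```

```text
(no output)
```

View pics/w3.png

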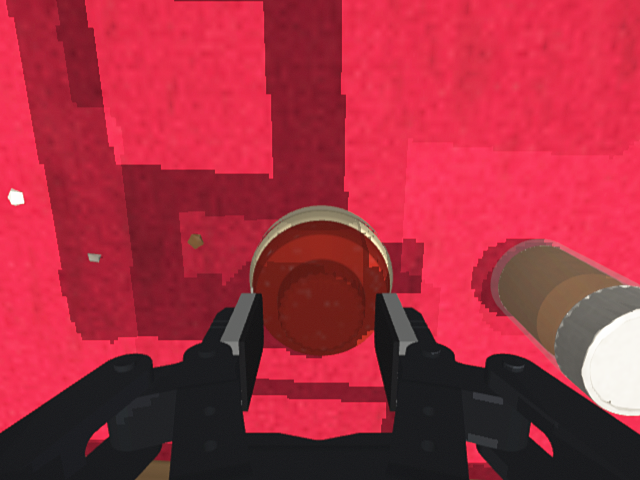

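The timer sits between the pads, with its knob at about (320,300), but the 40 mm opening is less than the 58 mm dial. I'll measure before lifting.

Run:
```python
from h import *
np.set_printoptions(precision=4,suppress=True)
f=load('wrist');P=cloud(f)
print(proj(f,(.5451,.0243,.037)),proj(f,(.5451,.0243,.018)),proj(f,(.5435,.024,.049)))
for u,v in [(320,245),(320,265),(320,290),(320,300),(320,320),(320,345),(300,300),(340,300),(265,262),(380,262),(242,330),(398,330),(250,370),(262,300),(240,296)]: print((u,v),pt(f,u,v))
I=f['image'].astype(int);m=(I[...,0]>80)&(I[...,1]<70)&(I[...,2]<60)&(P[...,2]<.06)&(P[...,2]>.005)
q=P[m];print(len(q),q.min(0),q.max(0))
for z in np.arange(.018,.056,.004):
    k=q[(q[:,2]>=z)&(q[:,2]<z+.004)]
    if len(k): print(round(z,3),len(k),k[:,:2].min(0),k[:,:2].max(0))
# also top-cam profile from the first wrist frame unavailable
```

```text
[321.0698 306.352 ] [320.875  287.5962] [320.3864 316.4086]
(320, 245) [0.5221 0.0239 0.0319]
(320, 265) [0.5279 0.0239 0.0383]
(320, 290) [0.5338 0.0238 0.048 ]
(320, 300) [0.5377 0.0239 0.0478]
(320, 320) [0.5458 0.0239 0.0472]
(320, 345) [0.5556 0.0239 0.0476]
(300, 300) [0.5383 0.0167 0.0465]
(340, 300) [0.5375 0.0309 0.0483]
(265, 262) [0.5294 0.0025 0.0305]
(380, 262) [0.53   0.0475 0.0284]
(242, 330) [0.5333 0.0017 0.0787]
(398, 330) [0.5327 0.0456 0.0798]
(250, 370) [0.5467 0.0033 0.0778]
(262, 300) [0.5378 0.0032 0.0476]
(240, 296) [ 0.5333 -0.0031  0.0546]
14076 [ 0.5149 -0.0643  0.008 ] [0.6547 0.1056 0.059 ]
0.018 163 [ 0.515  -0.0633] [0.6427 0.0528]
0.022 777 [ 0.5149 -0.0643] [0.6416 0.0527]
0.026 800 [ 0.5157 -0.0028] [0.5435 0.0515]
0.03 5314 [ 0.5169 -0.0019] [0.5695 0.05  ]
0.034 849 [0.5222 0.0029] [0.554  0.0443]
0.038 440 [0.5268 0.008 ] [0.5458 0.0405]
0.042 826 [0.5272 0.0083] [0.5596 0.0402]
0.046 4827 [0.5279 0.0032] [0.5589 0.0436]
0.05 8 [0.5375 0.0033] [0.5558 0.0552]
0.054 23 [ 0.5367 -0.0093] [0.5558 0.0567]
```

The dial has a narrow knob (z 34–49 mm) above its shoulder, and the tips landed on that shoulder. The timer has not moved. I'll reopen and go lower.

```bash
python3 -m inch '[[0,0,-6,0,0,0],[0,0,-6,0,0,0],[0,0,-6,0,0,0],[0,0,-6,0,0,0],[0,0,-6,0,0,0]]' 83 |sed -n '1,2p;5p';  python3 -m inch '[[1,0,8,0,0,0],[1,0,19,0,0,0],[1,0,19,0,0,0],[1,0,19,0,0,0]]'; python3 -m inch '[[0,0,0,0,0,0],[0,0,0,0,0,0],[0,0,0,0,0,0],[0,0,0,0,0,0]]' 50
```

```text
t: 9.5
tool_pos: [0.544, 0.0245, 0.0361]
opening: 0.0831
t: 10.0
tool_pos: [0.543, 0.0244, 0.017]
tcp_rot: [[-1.0, -0.001, -0.001], [-0.001, 1.0, -0.0], [0.001, -0.0, -1.0]]
ft_force: [0.4, -1.0, -0.3]
opening: 0.0829
grasp_force: 0.0
t: 10.5
tool_pos: [0.5435, 0.0244, 0.0182]
tcp_rot: [[-1.0, -0.001, 0.001], [-0.001, 1.0, -0.0], [-0.001, -0.0, -1.0]]
ft_force: [-1.5, -0.9, 6.3]
opening: 0.0555
grasp_force: 62.3
```

```bash
python3 -m inch '[[0,0,-30,0,0,0],[0,0,-70,0,0,0],[0,0,-80,0,0,0],[0,0,-80,0,0,0]]' |sed -n '1,2p;5,6p';  python3 -m inch '[[25,-326,0,0,0,0],[25,-326,0,0,0,0],[25,-326,0,0,0,0],[25,-326,0,0,0,0],[25,-326,0,0,0,0]]' |head -2
```

```text
t: 11.0
tool_pos: [0.5435, 0.0244, 0.0978]
opening: 0.0554
grasp_force: 63.8
t: 11.62
tool_pos: [0.518, -0.2884, 0.0954]
```

```bash
python3 -m inch '[[0,-12,30,0,0,0],[0,-13,55,0,0,0],[0,-13,65,0,0,0],[0,-13,72,0,0,0],[0,-13,72,0,0,0]]' |sed -n '1,5p'
```

```text
t: 12.25
tool_pos: [0.5196, -0.2998, 0.0253]
tcp_rot: [[-1.0, -0.001, -0.0], [-0.001, 1.0, -0.0], [0.0, -0.0, -1.0]]
ft_force: [0.1, 0.2, -0.8]
opening: 0.0553
```

```bash
python3 -m inch '[[0,0,1,0,0,0],[0,0,1,0,0,0],[0,0,1,0,0,0],[0,0,1,0,0,0]]' 72 |sed -n '1,2p;4,5p';  python3 -m inch '[[0,0,-40,0,0,0],[0,0,-95,0,0,0],[0,0,-135,0,0,0],[0,0,-135,0,0,0]]' |head -2;  python3 -m inch '[[-29,424,0,0,0,0],[-29,424,0,0,0,0],[-29,424,0,0,0,0],[-29,424,0,0,0,0],[-29,424,0,0,0,0]]' 65|head -2; python3 -m inch '[[-5,112,0,0,0,0],[-5,112,0,0,0,0],[-5,112,0,0,0,0],[-5,112,0,0,0,0]]' 65|head -2
```

```text
t: 12.75
tool_pos: [0.5196, -0.3002, 0.0246]
ft_force: [-0.8, -0.2, -0.2]
opening: 0.0721
t: 13.25
tool_pos: [0.5218, -0.3019, 0.1633]
t: 13.88
tool_pos: [0.5397, 0.0136, 0.1582]
t: 14.38
tool_pos: [0.5447, 0.1232, 0.1583]
```

```bash
python3 -m inch '[[-4,1,50,0,0,0],[-4,1,90,0,0,0],[-4,1,115,0,0,0],[-4,1,123,0,0,0],[-4,1,123,0,0,0]]' |sed -n '1,2p;4p';  python3 -m inch '[[0,0,0,0,0,0],[0,0,0,0,0,0],[0,0,0,0,0,0],[0,0,0,0,0,0]]' 30;python3 -m inch '[[0,0,-30,0,0,0],[0,0,-90,0,0,0],[0,0,-90,0,0,0],[0,0,-90,0,0,0]]'
```

```text
t: 15.0
tool_pos: [0.5495, 0.1235, 0.0362]
ft_force: [0.6, 0.9, -0.1]
t: 15.5
tool_pos: [0.5507, 0.1246, 0.0378]
tcp_rot: [[-1.0, -0.001, 0.003], [-0.001, 1.0, -0.0], [-0.003, -0.0, -1.0]]
ft_force: [-0.6, -0.5, 6.4]
opening: 0.0391
grasp_force: 60.3
t: 16.0
tool_pos: [0.5491, 0.1247, 0.1264]
tcp_rot: [[-1.0, -0.001, 0.0], [-0.001, 1.0, -0.0], [-0.0, -0.0, -1.0]]
ft_force: [0.7, 0.4, -1.6]
opening: 0.0389
grasp_force: 61.3
```

```bash
python3 -m inch '[[115,-435,0,0,0,0],[115,-435,0,0,0,0],[115,-435,0,0,0,0],[115,-435,0,0,0,0],[115,-435,0,0,0,0]]' |head -2; python3 -m inch '[[35,-133,0,0,0,0],[35,-133,0,0,0,0],[35,-133,0,0,0,0],[35,-133,0,0,0,0]]' |head -2
```

```text
t: 16.62
tool_pos: [0.4678, -0.1786, 0.1247]
t: 17.12
tool_pos: [0.4338, -0.3101, 0.1249]
```

```bash
python3 -m inch '[[0,0,40,0,0,0],[0,0,65,0,0,0],[0,0,75,0,0,0],[0,0,81,0,0,0],[0,0,81,0,0,0]]' |sed -n '1,2p'; python3 -m inch '[[0,0,1,0,0,0],[0,0,1,0,0,0],[0,0,1,0,0,0]]' 60 |sed -n '1,2p;5p'; python3 -m inch '[[0,0,-50,0,0,0],[0,0,-110,0,0,0],[0,0,-150,0,0,0],[0,0,-150,0,0,0]]' |sed -n '1,2p'
python3 - <<'E'
from h import *
f=grab('top'); I=f['image']
a=cv2.resize(I[180:345,260:520,::-1],None,fx=3,fy=3); cv2.imwrite('pics/t2.png',a)
P=cloud(f)
for n,c,r,lo,hi in [('jar',(.434,-.31),.03,.06,.1),('timer',(.52,-.30),.04,.035,.07),('bottle',(.6034,-.2938),.03,.07,.11)]:
    q=P[(np.hypot(P[...,0]-c[0],P[...,1]-c[1])<r)&(P[...,2]>lo)&(P[...,2]<hi)]; print(n,len(q),q.mean(0) if len(q) else '')
E
```

```text
t: 17.75
tool_pos: [0.4353, -0.3102, 0.0456]
t: 18.12
tool_pos: [0.4352, -0.3109, 0.0449]
opening: 0.0599
t: 18.62
tool_pos: [0.437, -0.3125, 0.1983]
jar 278 [ 0.43686092 -0.30442155  0.07649817]
timer 485 [ 0.52190592 -0.29735634  0.04629133]
bottle 152 [ 0.60241801 -0.29262648  0.08628649]
```

View pics/t2.png

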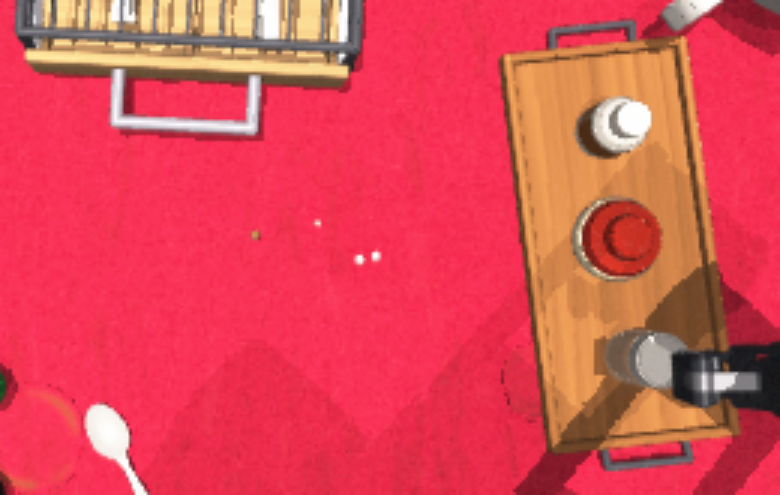

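All three stand upright on the tray: bottle (620,122), timer (620,237) and jar (655,360) in the crop. The drawer is shut, with its handle bar running from (117,127) to (258,133). Next I'll locate the bar.

Run:
```python
from h import *
np.set_printoptions(precision=4,suppress=True)
f=load('top');P=cloud(f)
q=P[(P[...,0]>.575)&(P[...,0]<.66)&(abs(P[...,1]-.015)<.08)&(P[...,2]>.036)&(P[...,2]<.056)]
print(len(q),q.min(0),q.max(0))
b=q[q[:,0]<np.interp(q[:,1],[-.04,.07],[.622,.626])]; k=np.polyfit(b[:,1],b[:,0],1); print('bar',len(b),k,b[:,1].min(),b[:,1].max(),b[:,2].mean())
for y in np.arange(-.045,.08,.015):
    s=q[abs(q[:,1]-y)<.004]; print(round(y,3),len(s),s[:,0].min(),np.sort(s[:,0])[:12])
```

```text
467 [ 0.6029 -0.0632  0.0363] [0.6549 0.0934 0.056 ]
bar 259 [0.0555 0.6106] -0.03610038378674073 0.07393016878002268 0.04882540275538542
-0.045 5 0.64402485942714 [0.644  0.6441 0.6443 0.6445 0.6445]
-0.03 68 0.6029104323982443 [0.6029 0.603  0.603  0.605  0.6052 0.6052 0.6053 0.607  0.607  0.6074
 0.6077 0.6092]
-0.015 27 0.6034772311375347 [0.6035 0.6036 0.6037 0.6039 0.6052 0.6054 0.6055 0.6056 0.6075 0.6075
 0.6075 0.6078]
0.0 22 0.6052873855497671 [0.6053 0.6053 0.6059 0.6061 0.6077 0.6077 0.6078 0.6079 0.6097 0.6098
 0.6101 0.6101]
0.015 23 0.6060448550773615 [0.606  0.6064 0.6064 0.6079 0.6082 0.6083 0.6083 0.6101 0.6103 0.6103
 0.6103 0.6119]
0.03 22 0.6064870878813803 [0.6065 0.6069 0.607  0.6084 0.6085 0.6086 0.6102 0.6103 0.6111 0.6127
 0.6128 0.6128]
0.045 18 0.6085617760750184 [0.6086 0.6087 0.6089 0.6107 0.6107 0.6109 0.6128 0.6129 0.6133 0.6152
 0.6155 0.6155]
0.06 29 0.6092493067308181 [0.6092 0.6094 0.6095 0.6096 0.6113 0.6113 0.6114 0.6133 0.6136 0.6139
 0.6156 0.6156]
0.075 27 0.6110856338708078 [0.6111 0.6133 0.6142 0.6159 0.6163 0.6185 0.6186 0.6204 0.6223 0.6245
 0.6268 0.629 ]
```

```bash
python3 -m inch '[[-174,331,50,0,0,0],[-174,331,50,0,0,0],[-174,331,50,0,0,0],[-174,331,50,0,0,0],[-174,331,50,0,0,0]]' 30 |sed -n '1,2p'; python3 -m inch '[[-30,56,9,0,0,0],[-30,56,9,0,0,0],[-30,56,9,0,0,0]]' |sed -n '1,2p'; python3 -m inch '[[0,0,0,0,0,53],[0,0,0,0,0,53],[0,0,0,0,0,53],[0,0,0,0,0,53],[0,0,0,0,0,53]]' |sed -n '1,2p';python3 -m inch '[[0,0,0,0,0,40.2],[0,0,0,0,0,40.2],[0,0,0,0,0,40.2],[0,0,0,0,0,40.2],[0,0,0,0,0,40.2]]' |sed -n '1,3p;5p'
```

```text
t: 19.3
tool_pos: [0.5783, -0.0343, 0.1508]
t: 19.68
tool_pos: [0.6074, 0.0198, 0.1422]
t: 20.3
tool_pos: [0.6076, 0.0177, 0.1436]
t: 20.92
tool_pos: [0.6079, 0.018, 0.1436]
tcp_rot: [[0.056, 0.998, -0.001], [0.998, -0.056, -0.0], [-0.0, -0.001, -1.0]]
opening: 0.0296
```

```bash
python3 -m inch '[[1,3,40,0,0,0],[1,3,70,0,0,0],[1,3,90,0,0,0],[1,3,103,0,0,0],[1,3,109,0,0,0]]' |sed -n '1,6p'; python3 -m inch '[[0,0,0,0,0,0],[0,0,0,0,0,0],[0,0,0,0,0,0]]' 4
```

```text
t: 21.55
tool_pos: [0.6115, 0.02, 0.0344]
tcp_rot: [[0.054, 0.999, -0.001], [0.999, -0.054, -0.0], [-0.0, -0.001, -1.0]]
ft_force: [-0.0, 0.0, -0.5]
opening: 0.0297
grasp_force: 0.0
t: 21.92
tool_pos: [0.6125, 0.0205, 0.0357]
tcp_rot: [[0.055, 0.998, 0.001], [0.998, -0.055, -0.0], [-0.0, 0.001, -1.0]]
ft_force: [-0.2, -0.8, -0.3]
opening: 0.0039
grasp_force: 0.0
```

Run:
```python
from h import *
np.set_printoptions(precision=4,suppress=True)
f=grab('wrist','w4.png');s=bot.state();print(s['tool_pos'])
f=grab('side');p=proj(f,s['tool_pos']);print(p);u,v=map(int,p)
I=f['image'];cv2.imwrite('pics/s2.png',cv2.resize(I[v-70:v+50,u-80:u+80,::-1],None,fx=5,fy=5,interpolation=cv2.INTER_CUBIC))
```

```text
[0.6124 0.0205 0.0356]
[327.5877 231.0328]
```

View pics/w4.png

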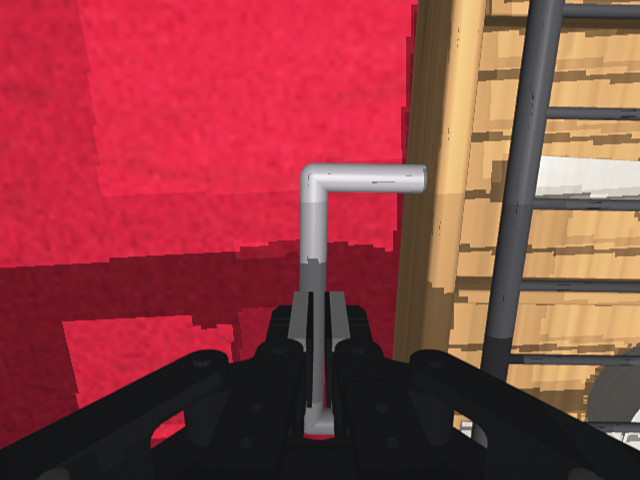

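View pics/s2.png

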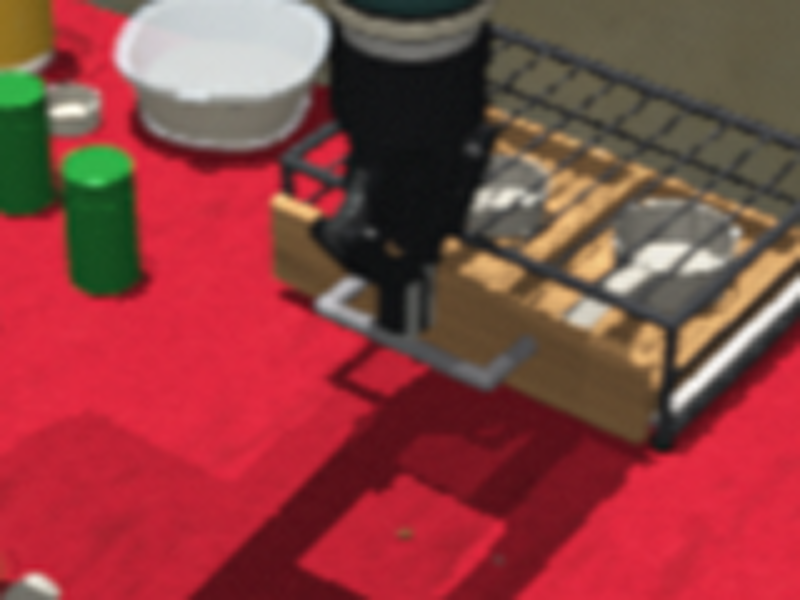

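The wrist view shows the bar at u≈313, running on into the narrow gap between the pads at u≈317, yet the fingers closed with no force. I'll check depths before acting.

Run:
```python
from h import *
np.set_printoptions(precision=4,suppress=True)
f=load('wrist')
for u,v in [(313,200),(313,230),(313,250),(313,275),(318,300),(318,330),(318,380),(318,400),(318,428),(303,296),(335,296),(303,330),(337,330),(310,400),(330,400),(440,200),(325,180),(415,178)]: print((u,v),pt(f,u,v))
print(proj(f,(.6124,.0205,.0356)),proj(f,(.6124,.0205,.0216)))
s=bot.state();print(s['opening'],s['grasp_force'],s['ft_force'],s['torque'])
```

```text
(313, 200) [0.6123 0.0616 0.0476]
(313, 230) [0.6117 0.0511 0.0478]
(313, 250) [0.6113 0.0439 0.0479]
(313, 275) [0.6107 0.0341 0.0467]
(318, 300) [0.612  0.0243 0.0467]
(318, 330) [0.6113 0.0123 0.0469]
(318, 380) [ 0.6101 -0.0095  0.0462]
(318, 400) [ 0.6096 -0.0181  0.0467]
(318, 428) [ 0.6089 -0.0312  0.0466]
(303, 296) [0.6072 0.0306 0.057 ]
(335, 296) [0.618  0.0306 0.0585]
(303, 330) [0.6081 0.0308 0.082 ]
(337, 330) [0.6177 0.0306 0.0825]
(310, 400) [0.609  0.0114 0.087 ]
(330, 400) [0.6146 0.0106 0.0863]
(440, 200) [0.6519 0.0618 0.0606]
(325, 180) [0.6167 0.0682 0.0482]
(415, 178) [0.647  0.0671 0.0474]
[319.6215 297.4482] [319.4871 284.2872]
0.00395643025781123 0.0 [ 0.3211 -0.3346 -0.2986] [ 0.0017 -0.005  -0.02  ]
```

The pads' front edge ends near z≈0.055 while the TCP reads 0.036, so the tips are really about 15–18 mm higher than nominal. They closed above the bar (top at 0.049). I'll open, go 17 mm lower and close again.

```bash
python3 -m inch '[[0,-1,-3,0,0,0],[0,-1,-3,0,0,0],[0,-1,-3,0,0,0]]' 30 |sed -n '1,2p;5p';python3 -m inch '[[0,0,8,0,0,0],[0,0,14,0,0,0],[0,0,18,0,0,0],[0,0,18,0,0,0]]' |sed -n '1,6p'; python3 -m inch '[[0,0,0,0,0,0],[0,0,0,0,0,0],[0,0,0,0,0,0]]' 4
```

```text
t: 22.4
tool_pos: [0.611, 0.0206, 0.038]
opening: 0.0303
t: 22.9
tool_pos: [0.6104, 0.0206, 0.0193]
tcp_rot: [[0.055, 0.998, -0.001], [0.998, -0.055, 0.0], [-0.0, -0.001, -1.0]]
ft_force: [0.1, 0.2, 0.5]
opening: 0.0301
grasp_force: 0.0
t: 23.28
tool_pos: [0.61, 0.0206, 0.0201]
tcp_rot: [[0.055, 0.998, -0.001], [0.998, -0.055, 0.0], [-0.0, -0.001, -1.0]]
ft_force: [-4.0, -0.3, 4.1]
opening: 0.0074
grasp_force: 58.8
```

```bash
python3 -m inch '[[0,-10,0,0,0,0],[0,-25,0,0,0,0],[0,-42,0,0,0,0],[0,-60,0,0,0,0],[0,-78,0,0,0,0]]' |sed -n '1,2p;4,6p';python3 -m inch '[[0,-18,0,0,0,0],[0,-36,0,0,0,0],[0,-54,0,0,0,0],[0,-70,0,0,0,0],[0,-80,0,0,0,0]]' |sed -n '1,2p;4,6p';python3 -m inch '[[0,0,0,0,0,0],[0,0,0,0,0,0],[0,0,0,0,0,0]]' 30|sed -n '1,2p;4,6p'
```

```text
t: 23.9
tool_pos: [0.5323, 0.0262, 0.0201]
ft_force: [3.0, 7.5, -2.3]
opening: 0.0074
grasp_force: 59.2
t: 24.52
tool_pos: [0.4516, 0.032, 0.0201]
ft_force: [3.7, 18.0, -3.3]
opening: 0.0074
grasp_force: 59.0
t: 24.9
tool_pos: [0.4532, 0.029, 0.02]
ft_force: [-0.8, -0.3, 0.3]
opening: 0.0303
grasp_force: 0.0
```

```bash
python3 -m inch '[[0,0,-50,0,0,0],[0,0,-110,0,0,0],[0,0,-170,0,0,0],[0,0,-200,0,0,0],[0,0,-200,0,0,0]]' 60|sed -n '1,2p';python3 -m inch '[[0,0,0,0,0,-52],[0,0,0,0,0,-52],[0,0,0,0,0,-52],[0,0,0,0,0,-52],[0,0,0,0,0,-52]]' |sed -n '1,2p'; python3 -m inch '[[0,0,0,0,0,-38],[0,0,0,0,0,-38],[0,0,0,0,0,-38],[0,0,0,0,0,-38],[0,0,0,0,0,-38]]' |sed -n '1,3p'
python3 - <<'E'
from h import *
np.set_printoptions(precision=4,suppress=True)
f=grab('wrist','w5.png');print(bot.state()['tool_pos'])
f=grab('top');
E
```

```text
t: 25.52
tool_pos: [0.4552, 0.0289, 0.2225]
t: 26.15
tool_pos: [0.452, 0.0292, 0.2182]
t: 26.78
tool_pos: [0.4522, 0.0292, 0.2185]
tcp_rot: [[-0.998, 0.056, -0.003], [0.056, 0.998, 0.0], [0.003, -0.0, -1.0]]
[0.4523 0.0293 0.2187]
```

View pics/w5.png

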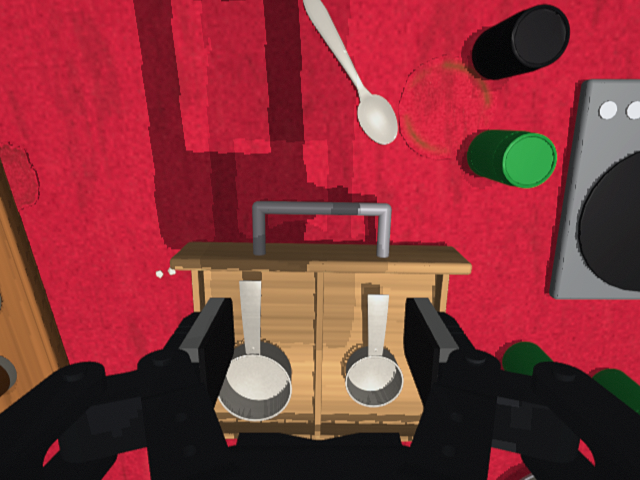

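The drawer is out. The larger cup is in the lane on the image left, with its bowl at (256,383) and its handle from (251,282) to (251,355). The smaller cup's bowl is at (374,377).

Run:
```python
from h import *
np.set_printoptions(precision=4,suppress=True)
for n in ('wrist','top'):
    f=load(n);P=cloud(f);I=f['image'].astype(int)
    m=(P[...,2]>.034)&(P[...,2]<.05)&(P[...,0]>.497)&(P[...,0]<.675)&(P[...,1]<.0)&(P[...,1]>-.095)&(I.max(2)-I.min(2)<40)
    q=P[m];h=q[q[:,0]<.56];b=q[q[:,0]>.575]
    print(n,len(h),h.min(0),h.max(0),'line',np.polyfit(h[:,0],h[:,1],1))
    print('  bowl',len(b),b.min(0),b.max(0))
    x,y=b[:,0],b[:,1]
    if len(b)>20:
        s=np.linalg.lstsq(np.c_[2*x,2*y,np.ones(len(x))],x*x+y*y,rcond=None)[0];print('  circ',s[:2],np.sqrt(s[2]+s[0]**2+s[1]**2))
f=load('wrist')
for u,v in [(251,282),(251,350),(219,375),(292,375),(256,345),(256,412)]: print((u,v),onz(f,u,v,.045),pt(f,u,v))
f=load('top'); I=f['image']; p=proj(f,(.6,-.04,.04)).astype(int); print(p)
cv2.imwrite('pics/t3.png',cv2.resize(I[p[1]-60:p[1]+60,p[0]-80:p[0]+80,::-1],None,fx=5,fy=5,interpolation=cv2.INTER_CUBIC))
```

```text
wrist 1110 [ 0.506  -0.0422  0.0407] [ 0.5599 -0.0237  0.0464] line [-0.0657  0.0014]
  bowl 912 [ 0.5752 -0.0717  0.034 ] [ 0.6436 -0.0054  0.0437]
  circ [ 0.6088 -0.0388] 0.03254732034629898
top 175 [ 0.509  -0.0415  0.0409] [ 0.5593 -0.0229  0.0496] line [-0.0526 -0.0055]
  bowl 118 [ 0.575  -0.0715  0.0346] [ 0.6441 -0.0051  0.0482]
  circ [ 0.6107 -0.0382] 0.03277327880992148
(251, 282) [ 0.5078 -0.0306  0.045 ] [ 0.5084 -0.0309  0.0434]
(251, 350) [ 0.5699 -0.0368  0.045 ] [ 0.5709 -0.0371  0.0433]
(219, 375) [ 0.5927 -0.0671  0.045 ] [ 0.4554 -0.0018  0.2618]
(292, 375) [ 0.5963 -0.0033  0.045 ] [ 0.6179 -0.007   0.0113]
(256, 345) [ 0.5654 -0.032   0.045 ] [ 0.5671 -0.0326  0.0418]
(256, 412) [ 0.6322 -0.0384  0.045 ] [ 0.6414 -0.041   0.0328]
[347 225]
```

View pics/t3.png

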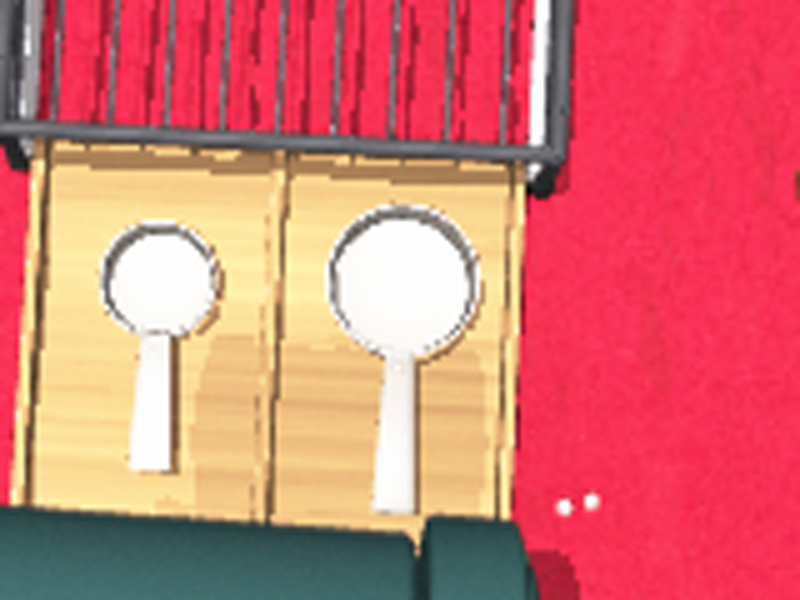

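```bash
python3 -m inch '[[-50,-27,40,0,0,0],[-109,-59,80,0,0,0],[-109,-59,130,0,0,0],[-109,-59,140,0,0,0],[-109,-59,140,0,0,0]]' 40|sed -n '1,2p';python3 -m inch '[[0,0,25,0,0,0],[0,0,45,0,0,0],[0,0,53,0,0,0],[0,0,53,0,0,0]]' |sed -n '1,5p'
```

```text
t: 27.5
tool_pos: [0.5571, -0.0351, 0.0793]
t: 28.0
tool_pos: [0.559, -0.0353, 0.0282]
tcp_rot: [[-0.998, 0.055, 0.001], [0.055, 0.998, -0.0], [-0.001, -0.0, -1.0]]
ft_force: [0.7, -0.0, 0.2]
opening: 0.0404
```

```bash
python3 -m inch '[[0,0,6,0,0,0],[0,0,11,0,0,0],[0,0,11,0,0,0]]' |sed -n '1,2p;4p';python3 -m inch '[[0,0,0,0,0,0],[0,0,0,0,0,0],[0,0,0,0,0,0],[0,0,0,0,0,0]]' 8 |sed -n '1,6p'; python3 -m inch '[[0,0,-4,0,0,0],[0,0,-10,0,0,0],[0,0,-20,0,0,0],[0,0,-35,0,0,0],[0,0,-50,0,0,0]]' |sed -n '1,6p'; python3 -c "
from h import *
grab('wrist','w6.png')"
```

```text
t: 28.38
tool_pos: [0.5584, -0.0356, 0.0157]
ft_force: [0.5, -0.1, 0.6]
t: 28.88
tool_pos: [0.5588, -0.0356, 0.0161]
tcp_rot: [[-0.998, 0.055, 0.0], [0.055, 0.998, -0.0], [-0.0, -0.0, -1.0]]
ft_force: [0.0, 0.2, 1.9]
opening: 0.0116
grasp_force: 58.4
t: 29.5
tool_pos: [0.559, -0.0356, 0.0673]
tcp_rot: [[-0.998, 0.055, 0.001], [0.055, 0.998, -0.0], [-0.001, -0.0, -1.0]]
ft_force: [0.8, -0.1, -0.2]
opening: 0.0118
grasp_force: 58.4
```

View pics/w6.png

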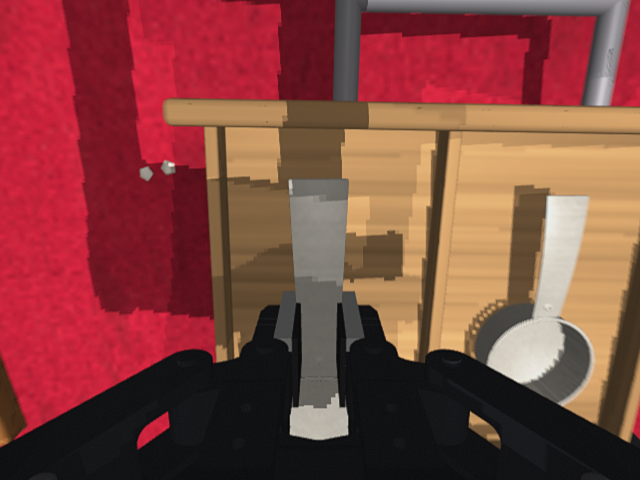

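The cup is lifted and held by its handle at (320,330), level. The smaller cup is undisturbed at (535,365). Next I'll fit the platform centre.

Run:
```python
from h import *
np.set_printoptions(precision=4,suppress=True)
f=grab('top');I=f['image'];P=cloud(f)
sub=I[240:340,150:235].astype(int); 
m=((sub.max(2)<95)&(P[240:340,150:235,2]>.012)).astype(np.uint8)
m=cv2.morphologyEx(m,cv2.MORPH_OPEN,np.ones((3,3)))
n,l,st,c=cv2.connectedComponentsWithStats(m);k=1+st[1:,4].argmax();print(st[k],c[k]+[150,240])
cs=max(cv2.findContours((l==k).astype(np.uint8),cv2.RETR_EXTERNAL,cv2.CHAIN_APPROX_NONE)[0],key=len)
e=cv2.fitEllipse(cv2.convexHull(cs));print(e);ctr=np.array(e[0])+[150,240];p=onz(f,*ctr,.022);print('platform',p)
print(onz(f,ctr[0]-e[1][0]/2,ctr[1],.022)[1]-onz(f,ctr[0]+e[1][0]/2,ctr[1],.022)[1])
s=bot.state();R=s['tcp_rot'];print(s['tool_pos'],R)
t=p-R[:,0]*-.051; t[2]=.15; print('tcp target',t,'tool delta mm',1000*R.T@(t-s['tool_pos']))
for u,v in [(249,310),(229,217),(190,203),(249,347)]: print(pt(f,u,v))
```

```text
Traceback (most recent call last):
ValueError: attempt to get argmax of an empty sequence
```

```bash
cat > pl.py <<'E'
from h import *
np.set_printoptions(precision=4,suppress=True)
f=load('top');I=f['image'];P=cloud(f)
print(I[282,191],I[282,180],I[262,200],I[250,220],P[282,191])
ref=I[278:288,186:196].reshape(-1,3).mean(0)
sub=I[240:340,150:235].astype(int); 
m=(abs(sub-ref).max(2)<28).astype(np.uint8)
m=cv2.morphologyEx(m,cv2.MORPH_OPEN,np.ones((3,3)))
n,l,st,c=cv2.connectedComponentsWithStats(m);k=l[42,41];print(st[k],c[k]+[150,240])
cs=max(cv2.findContours((l==k).astype(np.uint8),cv2.RETR_EXTERNAL,cv2.CHAIN_APPROX_NONE)[0],key=len)
e=cv2.fitEllipse(cv2.convexHull(cs));print(e);ctr=np.array(e[0])+[150,240];p=onz(f,*ctr,.022);print('platform',p)
print(onz(f,ctr[0]-e[1][0]/2,ctr[1],.022)[1]-onz(f,ctr[0]+e[1][0]/2,ctr[1],.022)[1])
s=bot.state();R=np.array(s['tcp_rot']);print(s['tool_pos'],R)
t=p-R[:,0]*-.051; t[2]=.15; print('tcp target',t,'tool delta mm',1000*R.T@(t-s['tool_pos']))
for u,v in [(249,310),(229,217),(190,203),(249,347)]: print(pt(f,u,v))
E
python3 pl.py
```

```text
[109 105 104] [103  99 101] [109 107 106] [177 155 161] [0.4824 0.3113 0.0239]
[  13   14   56   57 2509] [190.4707 281.8485]
((40.45805740356445, 41.84228515625), (55.5672492980957, 57.35848617553711), 31.2083740234375)
platform [0.4827 0.3131 0.022 ]
0.12459699137369651
[ 0.5605 -0.0359  0.0683] [[-0.9985  0.0551  0.004 ]
 [ 0.0551  0.9985 -0.0009]
 [-0.004  -0.0006 -1.    ]]
tcp target [0.4318 0.3159 0.15  ] tool delta mm [147.5106 344.1819 -82.5359]
[0.4219 0.1731 0.0734]
[0.6201 0.216  0.0712]
[0.6522 0.3004 0.0711]
[0.3454 0.1734 0.0729]
```

```bash
python3 -m inch '[[0,0,-30,0,0,0],[0,0,-70,0,0,0],[0,0,-82,0,0,0]]' |sed -n '1,2p';python3 -m inch '[[50,110,0,0,0,0],[147,344,0,0,0,0],[147,344,0,0,0,0],[147,344,0,0,0,0],[147,344,0,0,0,0]]' |sed -n '1,2p';python3 -m inch '[[32,80,0,0,0,0],[32,80,0,0,0,0],[32,80,0,0,0,0]]' |sed -n '1,3p;5p'
```

```text
t: 29.98
tool_pos: [0.5603, -0.0359, 0.1502]
t: 30.6
tool_pos: [0.4503, 0.2595, 0.1471]
t: 30.98
tool_pos: [0.4229, 0.3409, 0.147]
tcp_rot: [[-0.999, 0.052, -0.001], [0.052, 0.999, -0.001], [0.001, -0.001, -1.0]]
opening: 0.0115
```

```bash
python3 -m inch '[[-10,-25,30,0,0,0],[-10,-25,70,0,0,0],[-10,-25,97,0,0,0],[-10,-25,97,0,0,0],[-10,-25,97,0,0,0]]' |sed -n '1,3p'
python3 - <<'E'
from h import *
np.set_printoptions(precision=4,suppress=True)
f=grab('top');P=cloud(f);I=f['image'].astype(int)
m=(P[...,2]>.055)&(P[...,2]<.09)&(np.hypot(P[...,0]-.4827,P[...,1]-.313)<.045)&(I.max(2)-I.min(2)<40)
q=P[m];print(len(q),q.min(0),q.max(0))
x,y=q[:,0],q[:,1];s=np.linalg.lstsq(np.c_[2*x,2*y,np.ones(len(x))],x*x+y*y,rcond=None)[0];print('circ',s[:2],np.sqrt(s[2]+s[0]**2+s[1]**2))
cv2.imwrite('pics/t4.png',cv2.resize(f['image'][230:350,130:290,::-1],None,fx=5,fy=5,interpolation=cv2.INTER_CUBIC))
E
```

```text
t: 31.6
tool_pos: [0.4334, 0.3136, 0.0515]
tcp_rot: [[-0.998, 0.056, 0.0], [0.056, 0.998, -0.0], [-0.0, 0.0, -1.0]]
331 [0.441  0.2766 0.0551] [0.5188 0.3436 0.0865]
circ [0.4845 0.3094] 0.03222570396204714
```

View pics/t4.png

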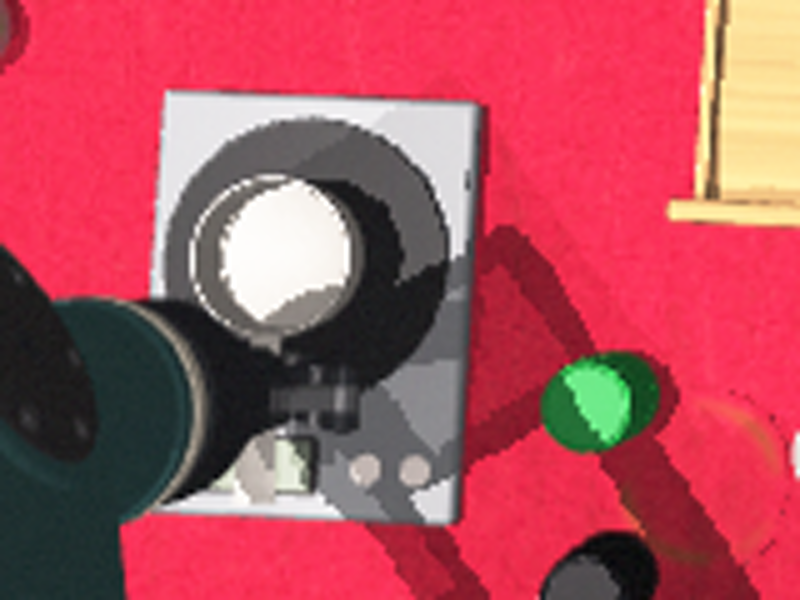

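The bowl hangs over the platform at crop (275,255), about 4 mm off centre by 3D measurement. I'll correct for that and set it down.

```bash
python3 -m inch '[[2,3,10,0,0,0],[2,3,18,0,0,0],[2,3,22,0,0,0],[2,3,25,0,0,0],[2,3,25,0,0,0]]' |sed -n '1,4p'
```

```text
t: 32.28
tool_pos: [0.4308, 0.3171, 0.0256]
tcp_rot: [[-0.998, 0.055, -0.0], [0.055, 0.998, -0.0], [0.0, -0.0, -1.0]]
ft_force: [-0.2, -0.3, 0.5]
```

Now release, lift straight up and check.

```bash
python3 -m inch '[[0,0,0,0,0,0],[0,0,0,0,0,0],[0,0,0,0,0,0],[0,0,0,0,0,0]]' 40|sed -n '1,2p;4,6p';python3 -m inch '[[0,0,-20,0,0,0],[0,0,-60,0,0,0],[0,0,-120,0,0,0],[0,0,-150,0,0,0],[0,0,-150,0,0,0]]'|sed -n '1,2p'
python3 - <<'E'
from h import *
np.set_printoptions(precision=4,suppress=True)
for n in ('top','wrist'):
    f=grab(n);P=cloud(f);I=f['image'].astype(int)
    m=(P[...,2]>.04)&(P[...,2]<.065)&(np.hypot(P[...,0]-.4827,P[...,1]-.313)<.045)&(P[...,0]>.452)
    q=P[m];print(n,len(q),q.min(0),q.max(0))
    x,y=q[:,0],q[:,1];s=np.linalg.lstsq(np.c_[2*x,2*y,np.ones(len(x))],x*x+y*y,rcond=None)[0];print('circ',s[:2],np.sqrt(s[2]+s[0]**2+s[1]**2))
    h=P[(P[...,2]>.045)&(P[...,2]<.065)&(abs(P[...,1]-.317)<.006)&(P[...,0]<.445)&(P[...,0]>.36)]
    if len(h):print('handle',len(h),np.polyfit(h[:,0],h[:,2],1),h[:,2].mean())
E
```

```text
t: 32.78
tool_pos: [0.431, 0.3173, 0.026]
ft_force: [-0.1, 0.6, -0.8]
opening: 0.0402
grasp_force: 0.0
t: 33.4
tool_pos: [0.4328, 0.3183, 0.1787]
top 168 [0.4522 0.2798 0.0403] [0.5154 0.3471 0.0571]
circ [0.4828 0.3134] 0.03249915599146522
handle 178 [-0.0352  0.0689] 0.05435242765390609
wrist 1408 [0.4521 0.2799 0.04  ] [0.5155 0.3469 0.0528]
circ [0.4807 0.3136] 0.03251076531910604
handle 1755 [-0.0306  0.0647] 0.05222098538168658
```

```bash
python3 -m inch '[[5,-288,0,0,0,0],[5,-288,0,0,0,0],[5,-288,0,0,0,0],[5,-288,0,0,0,0],[5,-288,0,0,0,0]]' 20|sed -n '1,2p';python3 -m inch '[[0,0,50,0,0,0],[0,0,100,0,0,0],[0,0,140,0,0,0],[0,0,155,0,0,0],[0,0,155,0,0,0]]'|sed -n '1,4p'
```

```text
t: 34.12
tool_pos: [0.408, 0.0278, 0.1743]
t: 34.75
tool_pos: [0.4073, 0.0301, 0.0189]
tcp_rot: [[-0.998, 0.055, -0.006], [0.055, 0.998, 0.001], [0.006, 0.0, -1.0]]
ft_force: [-0.1, 0.5, -0.4]
```

```bash
python3 -m inch '[[-12,0,0,0,0,0],[-25,0,0,0,0,0],[-40,0,0,0,0,0],[-57,0,0,0,0,0],[-74,0,0,0,0,0]]' |sed -n '1,2p;4p';python3 -m inch '[[-18,0,0,0,0,0],[-36,0,0,0,0,0],[-54,0,0,0,0,0],[-72,0,0,0,0,0],[-90,0,0,0,0,0]]'|sed -n '1,4p';python3 -m inch '[[-6,0,0,0,0,0],[-12,0,0,0,0,0],[-14,0,0,0,0,0],[-14,0,0,0,0,0]]'|sed -n '1,4p'
```

```text
t: 35.38
tool_pos: [0.4855, 0.0257, 0.0212]
ft_force: [-2.0, -1.1, 0.5]
t: 36.0
tool_pos: [0.575, 0.0206, 0.0209]
tcp_rot: [[-0.998, 0.055, -0.0], [0.055, 0.998, -0.0], [0.0, -0.0, -1.0]]
ft_force: [-2.1, -2.0, 1.1]
t: 36.5
tool_pos: [0.5878, 0.0202, 0.0209]
tcp_rot: [[-0.998, 0.055, 0.0], [0.055, 0.998, -0.0], [-0.0, 0.0, -1.0]]
ft_force: [0.4, -0.6, 0.0]
```

```bash
python3 -m inch '[[-2,0,0,0,0,0],[-4,0,0,0,0,0],[-4,0,0,0,0,0]]' |sed -n '1,2p;4p';python3 -m inch '[[-2,0,0,0,0,0],[-4,0,0,0,0,0],[-4,0,0,0,0,0]]' |sed -n '1,2p;4p'
```

```text
t: 36.88
tool_pos: [0.5919, 0.0199, 0.0209]
ft_force: [-0.3, 0.2, -0.3]
t: 37.25
tool_pos: [0.5939, 0.0198, 0.0207]
ft_force: [-6.2, -0.6, 4.7]
```

```bash
python3 -m inch '[[-2,0,0,0,0,0],[-2,0,0,0,0,0],[-2,0,0,0,0,0]]' |sed -n '1,2p;4p';python3 -m inch '[[20,0,0,0,0,0],[40,0,-30,0,0,0],[40,0,-90,0,0,0],[40,0,-150,0,0,0],[40,0,-150,0,0,0]]' 60|sed -n '1,2p;4p'
python3 - <<'E'
from h import *
np.set_printoptions(precision=4,suppress=True)
f=grab('top');P=cloud(f)
q=P[(P[...,0]>.575)&(P[...,0]<.66)&(abs(P[...,1]-.015)<.08)&(P[...,2]>.036)&(P[...,2]<.056)]
for y in np.arange(-.03,.08,.015):
    s=q[abs(q[:,1]-y)<.004]; print(round(y,3),len(s),s[:,0].min() if len(s) else '')
E
```

```text
t: 37.62
tool_pos: [0.5939, 0.0197, 0.0205]
ft_force: [-10.1, -0.5, 6.6]
t: 38.25
tool_pos: [0.563, 0.0215, 0.1766]
ft_force: [0.2, -0.1, -0.5]
-0.03 0 
-0.015 0 
0.0 0 
0.015 0 
0.03 0 
0.045 0 
0.06 0 
0.075 0
```

```bash
python3 -m inch '[[109,-338,5,0,0,-3.2],[109,-338,5,0,0,-3.2],[109,-338,5,0,0,-3.2],[109,-338,5,0,0,-3.2],[109,-338,5,0,0,-3.2]]' |sed -n '1,2p';python3 -m inch '[[13,-42,0,0,0,0],[13,-42,0,0,0,0],[13,-42,0,0,0,0]]'|sed -n '1,3p'
```

```text
t: 38.92
tool_pos: [0.4442, -0.2712, 0.1649]
t: 39.3
tool_pos: [0.4321, -0.3109, 0.1652]
tcp_rot: [[-1.0, 0.0, -0.002], [0.0, 1.0, 0.002], [0.002, 0.002, -1.0]]
```

```bash
python3 -m inch '[[-3,0,40,0,0,0],[-3,0,80,0,0,0],[-3,0,110,0,0,0],[-3,0,120,0,0,0],[-3,0,120,0,0,0]]' |sed -n '1,2p;4p';python3 -m inch '[[0,0,0,0,0,0],[0,0,0,0,0,0],[0,0,0,0,0,0],[0,0,0,0,0,0]]' 30|sed -n '1,2p;4,6p';python3 -m inch '[[0,0,-30,0,0,0],[0,0,-80,0,0,0],[0,0,-90,0,0,0],[0,0,-90,0,0,0]]'|sed -n '1,3p;5,6p'
```

```text
t: 39.92
tool_pos: [0.4358, -0.3107, 0.0462]
ft_force: [-0.0, 0.6, 0.8]
t: 40.42
tool_pos: [0.4365, -0.3122, 0.0481]
ft_force: [0.7, 2.9, 6.9]
opening: 0.039
grasp_force: 60.1
t: 40.92
tool_pos: [0.436, -0.3123, 0.1373]
tcp_rot: [[-1.0, -0.001, 0.002], [-0.001, 1.0, -0.002], [-0.002, -0.002, -1.0]]
opening: 0.0386
grasp_force: 61.0
```

```bash
python3 -m inch '[[-114,437,0,0,0,0],[-114,437,0,0,0,0],[-114,437,0,0,0,0],[-114,437,0,0,0,0],[-114,437,0,0,0,0]]' |sed -n '1,2p';python3 -m inch '[[-34,132,0,0,0,0],[-34,132,0,0,0,0],[-34,132,0,0,0,0],[-34,132,0,0,0,0]]'|sed -n '1,3p'
```

```text
t: 41.55
tool_pos: [0.5133, -0.0074, 0.1348]
t: 42.05
tool_pos: [0.5471, 0.1228, 0.1349]
tcp_rot: [[-1.0, -0.003, -0.003], [-0.003, 1.0, -0.001], [0.003, -0.001, -1.0]]
```

```bash
python3 -m inch '[[-3,2,40,0,0,0],[-3,2,70,0,0,0],[-3,2,85,0,0,0],[-3,2,96,0,0,0],[-3,2,96,0,0,0]]' |sed -n '1,2p;4p';python3 -m inch '[[0,0,1,0,0,0],[0,0,1,0,0,0],[0,0,1,0,0,0],[0,0,1,0,0,0]]' 60|sed -n '1,2p;4,6p';python3 -m inch '[[0,0,-40,0,0,0],[0,0,-90,0,0,0],[0,0,-130,0,0,0],[0,0,-130,0,0,0]]'|sed -n '1,3p'
```

```text
t: 42.68
tool_pos: [0.5522, 0.1241, 0.0414]
ft_force: [0.5, 0.2, -0.7]
t: 43.18
tool_pos: [0.5513, 0.1246, 0.0396]
ft_force: [0.5, -1.3, -0.5]
opening: 0.0601
grasp_force: 0.0
t: 43.68
tool_pos: [0.5541, 0.1249, 0.1731]
tcp_rot: [[-1.0, -0.001, 0.007], [-0.001, 1.0, 0.001], [-0.007, 0.001, -1.0]]
```

```bash
python3 -m inch '[[32,-425,0,0,0,0],[32,-425,0,0,0,0],[32,-425,0,0,0,0],[32,-425,0,0,0,0],[32,-425,0,0,0,0]]' 74|sed -n '1,2p';python3 -m inch '[[9,-112,0,0,0,0],[9,-112,0,0,0,0],[9,-112,0,0,0,0],[9,-112,0,0,0,0]]'|sed -n '1,3p'
```

```text
t: 44.3
tool_pos: [0.5269, -0.1886, 0.1683]
t: 44.8
tool_pos: [0.5183, -0.2981, 0.1683]
tcp_rot: [[-1.0, 0.0, -0.002], [0.0, 1.0, 0.002], [0.002, 0.002, -1.0]]
```

```bash
python3 -m inch '[[-1,-2,50,0,0,0],[-1,-2,100,0,0,0],[-1,-2,130,0,0,0],[-1,-2,144,0,0,0],[-1,-2,144,0,0,0]]' |sed -n '1,2p;4p';python3 -m inch '[[0,0,0,0,0,0],[0,0,0,0,0,0],[0,0,0,0,0,0],[0,0,0,0,0,0]]' 50|sed -n '1,2p;4,6p';python3 -m inch '[[0,0,-30,0,0,0],[0,0,-70,0,0,0],[0,0,-80,0,0,0],[0,0,-80,0,0,0]]'|sed -n '1,3p;5,6p'
```

```text
t: 45.42
tool_pos: [0.5198, -0.2997, 0.025]
ft_force: [-0.1, 0.4, -0.1]
t: 45.92
tool_pos: [0.5213, -0.3015, 0.0276]
ft_force: [-0.0, 3.1, 6.5]
opening: 0.0552
grasp_force: 63.3
t: 46.42
tool_pos: [0.5206, -0.3015, 0.1065]
tcp_rot: [[-1.0, -0.001, 0.002], [-0.001, 1.0, -0.001], [-0.002, -0.001, -1.0]]
opening: 0.0551
grasp_force: 63.6
```

```bash
python3 -m inch '[[-23,326,0,0,0,0],[-23,326,0,0,0,0],[-23,326,0,0,0,0],[-23,326,0,0,0,0],[-23,326,0,0,0,0]]' |sed -n '1,2p';python3 -m inch '[[-2,14,0,0,0,0],[-2,14,20,0,0,0],[-2,14,40,0,0,0],[-2,14,40,0,0,0]]'|sed -n '1,3p'
```

```text
t: 47.05
tool_pos: [0.5407, 0.0127, 0.104]
t: 47.55
tool_pos: [0.5417, 0.0242, 0.0633]
tcp_rot: [[-1.0, -0.0, -0.005], [-0.0, 1.0, 0.0], [0.005, 0.0, -1.0]]
```

```bash
python3 -m inch '[[-2,0,20,0,0,0],[-2,0,36,0,0,0],[-2,0,42,0,0,0],[-2,0,42,0,0,0]]' |sed -n '1,2p;4p';python3 -m inch '[[0,0,1,0,0,0],[0,0,1,0,0,0],[0,0,1,0,0,0],[0,0,1,0,0,0]]' 78|sed -n '1,2p;4,6p';python3 -m inch '[[0,0,-40,0,0,0],[0,0,-90,0,0,0],[0,0,-145,0,0,0],[0,0,-145,0,0,0]]'|sed -n '1,3p'
```

```text
t: 48.05
tool_pos: [0.5455, 0.0245, 0.0232]
ft_force: [-0.8, 0.6, -1.1]
t: 48.55
tool_pos: [0.546, 0.0247, 0.0228]
ft_force: [-0.5, 1.2, 0.1]
opening: 0.0782
grasp_force: 0.0
t: 49.05
tool_pos: [0.5496, 0.0245, 0.1723]
tcp_rot: [[-1.0, -0.001, 0.01], [-0.001, 1.0, -0.001], [-0.01, -0.001, -1.0]]
```

```bash
python3 -m inch '[[-56,-318,0,0,0,0],[-56,-318,0,0,0,0],[-56,-318,0,0,0,0],[-56,-318,0,0,0,0],[-56,-318,0,0,0,0]]' 62|sed -n '1,2p';python3 -m inch '[[-2,-11,0,0,0,0],[-2,-11,0,0,0,0],[-2,-11,0,0,0,0]]'|sed -n '1,3p'
```

```text
t: 49.68
tool_pos: [0.5998, -0.2847, 0.1662]
t: 50.05
tool_pos: [0.6016, -0.292, 0.1669]
tcp_rot: [[-1.0, -0.002, -0.002], [-0.002, 1.0, 0.001], [0.002, 0.001, -1.0]]
```

```bash
python3 -m inch '[[-1,-2,40,0,0,0],[-1,-2,80,0,0,0],[-1,-2,106,0,0,0],[-1,-2,118,0,0,0],[-1,-2,118,0,0,0]]' |sed -n '1,2p;4p';python3 -m inch '[[0,0,0,0,0,0],[0,0,0,0,0,0],[0,0,0,0,0,0],[0,0,0,0,0,0]]' 30|sed -n '1,2p;4,6p';python3 -m inch '[[0,0,-30,0,0,0],[0,0,-80,0,0,0],[0,0,-90,0,0,0],[0,0,-90,0,0,0]]'|sed -n '1,3p;5,6p'
```

```text
t: 50.68
tool_pos: [0.603, -0.2947, 0.0493]
ft_force: [-0.2, -0.0, 0.1]
t: 51.18
tool_pos: [0.6045, -0.2963, 0.0516]
ft_force: [-0.9, 1.5, 6.3]
opening: 0.036
grasp_force: 59.3
t: 51.68
tool_pos: [0.6038, -0.2965, 0.1408]
tcp_rot: [[-1.0, -0.001, 0.002], [-0.001, 1.0, -0.001], [-0.002, -0.001, -1.0]]
opening: 0.0361
grasp_force: 60.0
```

```bash
python3 -m inch '[[69,216,0,0,0,0],[69,216,0,0,0,0],[69,216,0,0,0,0],[69,216,0,0,0,0],[69,216,0,0,0,0]]' |sed -n '1,3p'
```

```text
t: 52.3
tool_pos: [0.531, -0.077, 0.1378]
tcp_rot: [[-1.0, -0.004, -0.005], [-0.004, 1.0, 0.002], [0.005, 0.002, -1.0]]
```

```bash
python3 -m inch '[[0,-2,40,0,0,0],[0,-2,70,0,0,0],[0,-2,85,0,0,0],[0,-2,93,0,0,0],[0,-2,93,0,0,0]]' |sed -n '1,2p;4p'
```

```text
t: 52.92
tool_pos: [0.5347, -0.0826, 0.0466]
ft_force: [0.4, -0.4, -0.3]
```

```bash
python3 -m inch '[[0,2,2,0,0,0],[0,2,2,0,0,0],[0,2,2,0,0,0]]' |sed -n '1,2p;4p'; python3 -m inch '[[0,0,0,0,0,0],[0,0,0,0,0,0],[0,0,0,0,0,0]]' 62|sed -n '1,2p;4,6p';python3 -m inch '[[0,0,-40,0,0,0],[0,0,-90,0,0,0],[0,0,-150,0,0,0],[0,0,-150,0,0,0]]'|sed -n '1,2p'; python3 -m inch '[[80,-250,0,0,0,0],[80,-250,0,0,0,0],[80,-250,0,0,0,0],[80,-250,0,0,0,0],[80,-250,0,0,0,0]]' |sed -n '1,2p'
python3 - <<'E'
from h import *
np.set_printoptions(precision=4,suppress=True)
f=grab('top');P=cloud(f)
for n,c,r,a,b in [('jar',(.55,.123),.035,.065,.085),('timer',(.545,.024),.04,.03,.06),('bottle',(.534,-.08),.03,.074,.1)]:
    m=(np.hypot(P[...,0]-c[0],P[...,1]-c[1])<r)&(P[...,2]>a)&(P[...,2]<b); q=P[m]
    if len(q): print(n,len(q),'mean',q.mean(0),'mid',(q.min(0)+q.max(0))/2,'ext',np.ptp(q,axis=0))
q=P[(P[...,0]>.575)&(P[...,0]<.66)&(abs(P[...,1]-.015)<.08)&(P[...,2]>.036)&(P[...,2]<.056)]
for y in np.arange(-.03,.08,.03):
    s=q[abs(q[:,1]-y)<.004]; print(round(y,3),len(s),s[:,0].min() if len(s) else '')
cv2.imwrite('pics/t5.png',f['image'][90:345,130:530,::-1].repeat(2,0).repeat(2,1))
E
```

```text
t: 53.3
tool_pos: [0.5353, -0.0809, 0.0455]
ft_force: [-0.7, -3.0, 5.7]
t: 53.68
tool_pos: [0.5338, -0.0799, 0.0443]
ft_force: [0.0, 0.2, 0.4]
opening: 0.062
grasp_force: 0.0
t: 54.18
tool_pos: [0.5378, -0.0809, 0.1994]
t: 54.8
tool_pos: [0.4526, -0.3333, 0.1932]
jar 267 mean [0.5497 0.1239 0.0728] mid [0.5497 0.124  0.0721] ext [0.0384 0.0383 0.0132]
timer 467 mean [0.5461 0.0239 0.0401] mid [0.546  0.0237 0.0423] ext [0.0535 0.0513 0.0245]
bottle 112 mean [ 0.5338 -0.0794  0.084 ] mid [ 0.5336 -0.0799  0.0818] ext [0.0232 0.0234 0.0127]
-0.03 69 0.6031445917794743
0.0 22 0.6056718343033682
0.03 22 0.6067308923461103
0.06 28 0.6090858545479232
```

View pics/t5.png

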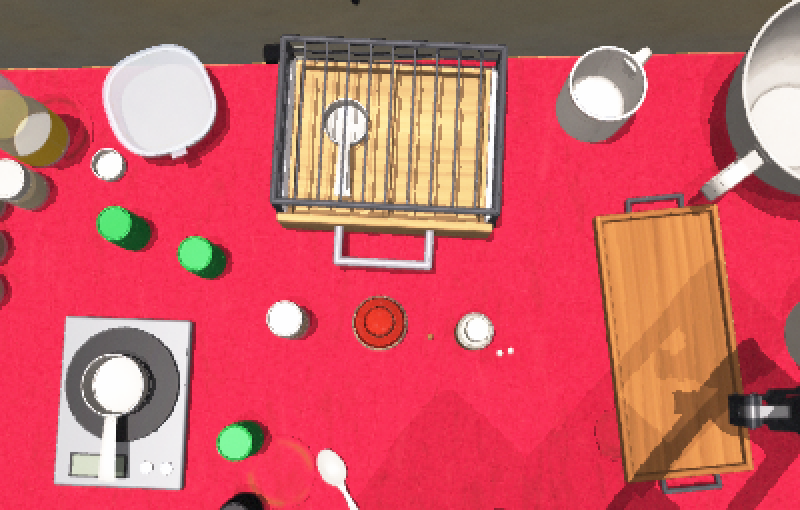

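The jar (288,320), timer (380,321) and bottle (475,330) are back within 2 mm of where they started. The drawer bar is at its original line, the smaller cup is unmoved at (346,123), and the larger cup is centred on the platform at (118,384). The arm is clear, so I'll hand in.

```bash
python3 -c "
from workcell import bot
print(bot.hand_in())"
```

```text
the job is handed in; nothing more can be done
None
```

The job is handed in (no verdict was returned): the larger cup is upright and centred on the scale to within about 2 mm, the smaller cup is in the fully shut drawer, and the timer, bottle and jar are back upright within about 2 mm of where they stood, all by my own camera measurements.

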